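Seat a round bar in the V of a welding fixture

ROBOT

A 6-joint arm with a two-finger parallel gripper is mounted at the origin on the work surface; the furniture and walls round the work are solid. World frame = base frame: x ahead of the robot, y to its left, z up, the work surface at z = 0. Lengths are in m, angles in rad, forces in N, time in s.
With the tool pointing down it reaches from about 0.375 to 0.975 m from the base axis. Payload 3.8 kg.
Tool frame: the origin (TCP) lies at the very end of the fingers, on their centre line; the grasp point (between the pads) lies 19 mm behind it; z points along the fingers, y is the direction in which the jaws open and shut (so a half turn about z gives the same grasp; the last joint's range is limited). The gripper opens to 85 mm and grips with 20 to 120 N. Pads are 22 mm wide; open, the fingers measure 114 mm over their backs; the gripper's body (76 mm by 85 mm) begins 54 mm behind the grasp point. The pads swing forward as they close: fully open they stand 13 mm farther back than shut.
Start: joints at [-1.187, 0.264, 1.604, -0, 1.274, -0.037], TCP at [0.276, -0.616, 0.207] pointing down, gripper open.
Joint ranges: [-2.63, 2.63], [-0.94, 2.18], [0.31, 2.57], [-1.31, 4.45], [0, 2.66], [-2.55, 2.55]. Speed limits (rad/s): [2.57, 2.57, 3.14, 3.14, 3.14, 3.14].

INTERFACE

Orientations are given as a unit quaternion [w, x, y, z].
In Python, from station import arm gives the robot as it stands. Calls block until the motion is done:
- arm.goto(position, orientation): joint-space move of the TCP to a pose.
- arm.move_straight(position, ori=None, velocity=0.15): straight line of the TCP; ori=None keeps the orientation; velocity is the mean speed in m/s.
- arm.goto_joints(angles): joint-space move.
- arm.gripper_open() and arm.grab(): open the fingers fully, or close them until they stop; the grip force is fixed at half the most.
- arm.wait(seconds).
- arm.inverse_kinematics(position, orientation): joint angles nearest the present ones, or None.
- arm.read_state(): the state.
- arm.capture(name): name is "scene" or "top" or "wrist"; returns a dict with "frame" (384x512x3 uint8, red, green, blue), "z_map" (384x512 float32, m along the optical axis (not along the pixel's ray), 0 where there is no reading), "K" (3x3 intrinsics, pixels), "eye" and "orientation" of the camera in the world; the wrist camera has in their place "T_tool_cam" (4x4, takes a point from camera to tool coordinates, whose origin is the TCP and whose axes are the flange's). Camera axes: x right, y down, z forward; pixel columns grow to the right and rows downward; lengths in m; the calibration is good to about 2 mm. A picture is of the moment at which its call begins: read the wrist's pose just before it.
A pose or a line that the arm cannot do raises arm.Unreachable and nothing moves.
- arm.hand_in(): hands the job in, once; it reports no verdict.
The state is a dict: "t": time; "joint_pos": joint angles; "joint_velocities": joint speeds; "joint_efforts": joint torques, N m; "position": TCP position; "tcp_rot": TCP orientation; "force": force on the tool from outside, world axes, zero at the start; "torque": the same for the moment, N m; "gripper_width": finger opening in m.
Only numpy, scipy, OpenCV 4.12 (cv2) and the standard library are available. Lean on these libraries where they do the work, as an engineer would, in place of code of your own. Each camera call takes 0.05 s, during which the arm holds its last target.

TASK

Load the thick aluminium round bar into the welding fixture: stand it upright on the fixture's plate just in front of the V, clear of both faces, then slide it along the plate into the V and press it home with a steady push of about 10 N, shared evenly by both faces of the V. Press gently, as more than 12 N on either face marks the bar, and leave it upright, let go and fully home against both faces; leave the brass bar where it is.

Things in the scene. Friction and masses are not known exactly. Their poses are not given: they have to be found in the camera images.
- bar: the part: a plain solid aluminium round bar, silver, 40 mm diameter, 80 mm tall, 0.2 to 0.36 kg, standing on end on the bench; loose. Origin: centre of its lower end, z up along its axis.
- brass_bar: not to be moved: a brass round bar, yellow, 30 mm diameter, 70 mm tall, standing on end; loose. Origin: centre of its lower end. The two bars may stand in either order.
- fixture: Fixed to the bench: dark steel plate 136 (x) x 116 (y) x 10 mm with a V locator on it. Origin: on the bench below the seat point, at the plate's centre, z up. Its own +x is the push direction; the V's mouth opens to -x. The locator spans x -1 to +60, y -43 to +43 mm and stands 45 mm above the plate; the plate before it (from x = -68 mm) is flat but for bolt heads 1.6 mm high at y = +-50 mm.
- seat (a point): Point on the plate's upper face (10 mm above the bench) where the centre of the bar's lower end lies when the bar bears on both faces; axes as the fixture's. Bar and fixture are rigid; the bar slides easily on them (friction about 0.2). While one face carries more than the other, the tool feels a sideways force, pointing away from the face that carries more.
- face_left: Bright vertical steel face of the V on the fixture's +y side, 40 mm long, 10 mm thick, 45 mm tall, at 45 degrees to the push direction (V angle 90 degrees; the planes of the faces meet 28.3 mm beyond the seat in +x, with a small gap there). Origin: middle of its lower edge, own x along its length.
- face_right: The same on the fixture's -y side, mirrored: bright vertical steel face 40 x 10 x 45 mm.

How it is judged:
By the outcome, as a careful person would: the job done as asked, in the order asked, and still so for the second after the job is handed in, with the robot touching nothing.
It also fails if it takes over 58 s, if anything falls off the work surface, if the arm or the gripper's body presses on something with over 40 N, if the wrist force passes 120 N, or if a joint passes its speed limit or range.

## Working session

There is one attempt and no reset: what is moved stays moved. The work goes in short steps, each a Python script; the robot and the scene stay as the last script left them, time stands still between calls to the robot, and variables do not carry over. Pictures are saved under pics/ and viewed, and the job is handed in when it is done.

```bash
ls; mkdir -p pics; python3 - <<'E'
from station import arm
import cv2,numpy as np,pickle
s=arm.read_state();print(s)
for n in("scene","top"):
    c=arm.capture(n);pickle.dump(c,open(n+".pkl","wb"))
    cv2.imwrite(f"pics/{n}0.png",c["frame"][:,:,::-1]);print(n,c["K"],c["eye"],c["orientation"])
E
```

```text
pics
{'t': 0.0, 'joint_pos': array([-1.18689882e+00,  2.64774158e-01,  1.60535278e+00, -1.27893686e-05,
        1.27368154e+00, -3.69557637e-02]), 'joint_velocities': array([8.27346366e-04, 1.67015481e-03, 8.44630401e-04, 6.70361517e-04,
       4.64375748e-04, 8.74607379e-05]), 'joint_efforts': array([ 2.43269198e-03, -5.15108943e+01, -3.67317331e+01,  1.26094819e-04,
        1.28230458e-02, -8.48673238e-06]), 'position': array([ 0.27543599, -0.61540517,  0.20555937]), 'tcp_rot': array([-1.09023043e-03,  9.77940896e-01,  2.08878855e-01, -1.97248941e-04]), 'force': array([ 0.51070881, -0.14234811, -0.30208303]), 'torque': array([-0.00874954, -0.00793238, -0.0314766 ]), 'gripper_width': 0.08547250247216834}
scene [[384.74221468   0.         253.57454491]
 [  0.         384.74221468 187.82055074]
 [  0.           0.           1.        ]] [0.07076384 0.5669414  0.6055897 ] [ 0.14316607 -0.28828991  0.86331452 -0.38869067]
top [[473.77055783   0.         253.93074666]
 [  0.         473.77055783 186.99332725]
 [  0.           0.           1.        ]] [0.37526926 0.06238537 0.93361498] [-0.03973609  0.71303405 -0.69912283  0.03508229]
```

View pics/scene0.png

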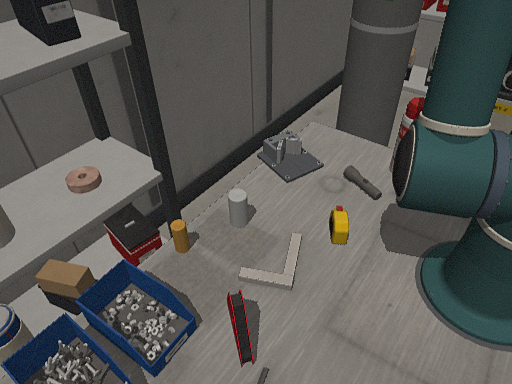

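View pics/top0.png

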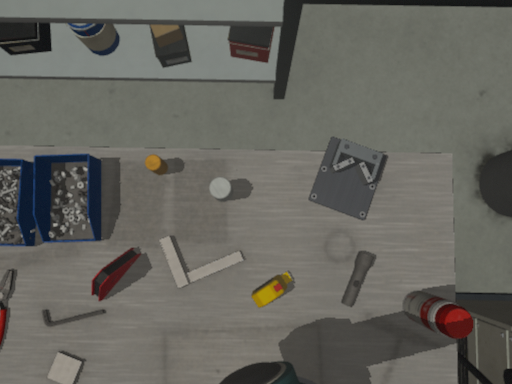

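The scene view shows the silver bar at (238,208), the brass bar at (180,236) and the fixture at (290,155). In the top view they are at (220,188), (155,163) and (348,178), with the V mouth opening towards the lower left. A shelf stands behind the brass bar. Next I'll measure positions.

```bash
cat > h.py <<'E'
import numpy as np,pickle,cv2
from scipy.spatial.transform import Rotation as R
def rot(q): q=np.asarray(q); return R.from_quat([q[1],q[2],q[3],q[0]]).as_matrix()
def cloud(c,T=None):
    z=c["z_map"];K=c["K"];v,u=np.mgrid[:z.shape[0],:z.shape[1]]
    P=np.stack([(u-K[0,2])/K[0,0]*z,(v-K[1,2])/K[1,1]*z,z],-1)
    if T is None: W=P@rot(c["orientation"]).T+c["eye"]
    else: W=P@T[:3,:3].T+T[:3,3]
    W[z==0]=np.nan; return W
E
python3 - <<'E'
from h import *
t=pickle.load(open("top.pkl","rb"));s=pickle.load(open("scene.pkl","rb"))
W=cloud(t)
for (u,v) in [(220,188),(155,163),(332,138),(385,153),(311,200),(362,217),(345,163),(366,172),(370,150),(240,260),(230,50),(200,15),(280,60)]:
    print((u,v),W[v,u].round(4))
S=cloud(s)
def circ(W,lo,hi,c,r):
    m=(W[...,2]>lo)&(W[...,2]<hi)&(np.hypot(W[...,0]-c[0],W[...,1]-c[1])<r)
    p=W[m]
    return p
for nm,C in(("top",W),("scene",S)):
  for (u0,zt) in (((220,188),.08),((155,163),.07)):
    c=W[u0[1],u0[0]]
    p=circ(C,zt-.008,zt+.008,c,.05)
    q=cv2.minEnclosingCircle(p[:,:2].astype(np.float32));print(nm,len(p),q,p[:,2].mean(), p[:,:2].mean(0))
# crop
f=t["frame"][120:230,290:410];cv2.imwrite("pics/crop.png",cv2.resize(f,None,fx=5,fy=5)[:,:,::-1])
p=W[120:230,290:410].reshape(-1,3)
np.save("fx.npy",p)
print(np.histogram(p[:,2],bins=np.arange(-.01,.08,.005)))
E
```

```text
(220, 188) [0.463  0.1304 0.0792]
(155, 163) [0.5075 0.2518 0.0726]
(332, 138) [ 0.5737 -0.083   0.0109]
(385, 153) [ 0.5473 -0.19    0.0015]
(311, 200) [ 0.4499 -0.0424  0.0113]
(362, 217) [ 0.4187 -0.1418  0.0105]
(345, 163) [ 0.5173 -0.1008  0.0535]
(366, 172) [ 0.5009 -0.14    0.054 ]
(370, 150) [ 0.5436 -0.1487  0.0499]
(240, 260) [0.3312 0.0935 0.0108]
(230, 50) [ 0.9625  0.1578 -0.5095]
(200, 15) [ 0.8977  0.2069 -0.1415]
(280, 60) [ 0.8824  0.005  -0.3795]
top 383 ((0.4650607407093048, 0.13165876269340515), 0.02008090354502201) 0.08043558960214503 [0.46497277 0.13129155]
top 214 ((0.5104292631149292, 0.25751182436943054), 0.015079651959240437) 0.07042530667490514 [0.51029325 0.25669572]
scene 246 ((0.46408024430274963, 0.1323346644639969), 0.020685946568846703) 0.0788372710485214 [0.46140618 0.13392379]
scene 178 ((0.5090574026107788, 0.2580561637878418), 0.015631599351763725) 0.06888923602981521 [0.50699917 0.25888621]
(array([   1, 2365, 3391, 1065, 1754,   53,   41,   45,   51,   51,   56,
        173,  676,  170,    0,    0,    0]), array([-0.01 , -0.005,  0.   ,  0.005,  0.01 ,  0.015,  0.02 ,  0.025,
        0.03 ,  0.035,  0.04 ,  0.045,  0.05 ,  0.055,  0.06 ,  0.065,
        0.07 ,  0.075]))
```

View pics/crop.png

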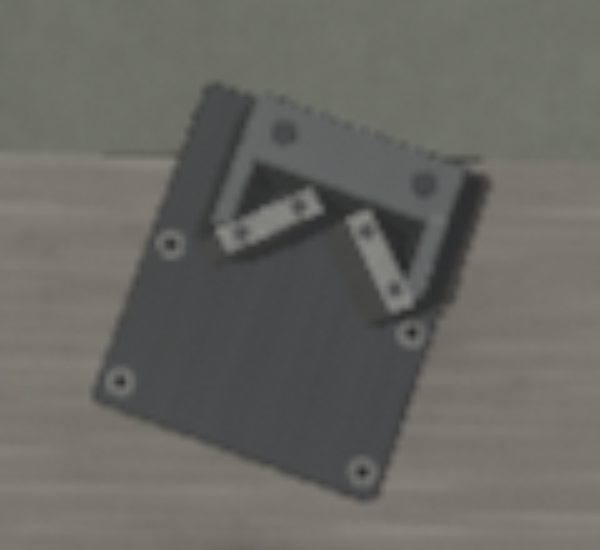

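```bash
cat >> h.py <<'E'
def px2plane(K,Rw,eye,uv,z):
    uv=np.atleast_2d(uv).astype(float)
    d=np.c_[(uv[:,0]-K[0,2])/K[0,0],(uv[:,1]-K[1,2])/K[1,1],np.ones(len(uv))]@Rw.T
    return eye+d*((z-eye[2])/d[:,2])[:,None]
def downq(yaw):  # tool z down, tool y at world angle yaw+90 (+-180)
    X=np.array([np.cos(yaw),np.sin(yaw),0]);Z=np.array([0,0,-1.]);Y=np.cross(Z,X)
    q=R.from_matrix(np.c_[X,Y,Z]).as_quat(); return np.array([q[3],q[0],q[1],q[2]])
E
python3 - <<'E'
from h import *
t=pickle.load(open("top.pkl","rb"))
b=np.array([(211,82),(488,178),(95,398),(378,502)])/5+[290,120]-.4
P=px2plane(t["K"],rot(t["orientation"]),t["eye"],b,.01)
print(P.round(4))
BL,BR,FL,FR=P
print("c",P.mean(0)); 
for a,c in((FL,BL),(FR,BR)): d=c-a;print(np.linalg.norm(d),np.degrees(np.arctan2(d[1],d[0])))
for a,c in((FR,FL),(BR,BL)): d=c-a;print(np.linalg.norm(d),np.degrees(np.arctan2(d[1],d[0]))-90)
bo=np.array([(170,244),(119,381),(362,471),(411,332)])/5+[290,120]-.4
B=px2plane(t["K"],rot(t["orientation"]),t["eye"],bo,.0116);print(B.round(4))
for a,c in((B[1],B[0]),(B[2],B[3])): d=c-a;print(np.linalg.norm(d),np.degrees(np.arctan2(d[1],d[0])))
E
```

```text
[[ 0.5779 -0.0828  0.01  ]
 [ 0.5415 -0.192   0.01  ]
 [ 0.4514 -0.0378  0.01  ]
 [ 0.413  -0.1481  0.01  ]]
c [ 0.49596776 -0.11515805  0.01      ]
0.13423738356833906 -19.563891476857183
0.1357257551223268 -18.88085859695914
0.11672882365022579 -19.20385029752748
0.11512980332653443 -18.462877298505717
[[ 0.5125 -0.0666  0.0116]
 [ 0.4581 -0.047   0.0116]
 [ 0.4249 -0.1415  0.0116]
 [ 0.4796 -0.1609  0.0116]]
0.05783570312527942 -19.860599807659632
0.05803794842477831 -19.477547058473284
```

```bash
python3 - <<'E'
from station import arm
from h import *
y=np.radians(-19.3)
S=np.array([.496,-.115]);fx=np.array([np.cos(y),np.sin(y)])
T=arm.read_state();print(T['t'])
c=arm.capture("wrist");print(c["T_tool_cam"].round(4),c["K"][0,0])
for yw in (y,y+np.pi):
    for p in ([*S,.06],[*(S-.05*fx),.25],[.4645,.132,.06]):
        print(yw,p,arm.inverse_kinematics(np.array(p),downq(yw)))
E
```

```text
0.1
[[ 7.000e-04 -9.661e-01 -2.581e-01  6.620e-02]
 [ 1.000e+00  5.000e-04  6.000e-04 -4.000e-04]
 [-5.000e-04 -2.581e-01  9.661e-01 -1.672e-01]
 [ 0.000e+00  0.000e+00  0.000e+00  1.000e+00]] 285.4602021675004
-0.3368485456349056 [np.float64(0.496), np.float64(-0.115), 0.06] [-2.76753186e-01  9.39956698e-02  2.09531954e+00 -4.44089210e-16
  9.52277440e-01  1.63089169e+00]
-0.3368485456349056 [np.float64(0.44880995242083854), np.float64(-0.09847428036433885), 0.25] [-2.70206886e-01 -1.79546422e-01  1.98583755e+00 -4.44089210e-16
  1.33530153e+00  1.63743799e+00]
-0.3368485456349056 [0.4645, 0.132, 0.06] [ 2.25290136e-01  4.49527692e-02  2.14815249e+00 -4.44089210e-16
  9.48487398e-01  2.13293501e+00]
2.8047441079548876 [np.float64(0.496), np.float64(-0.115), 0.06] [-2.76753186e-01  9.39956698e-02  2.09531954e+00 -4.44089210e-16
  9.52277440e-01 -1.51070097e+00]
2.8047441079548876 [np.float64(0.44880995242083854), np.float64(-0.09847428036433885), 0.25] [-2.70206886e-01 -1.79546422e-01  1.98583755e+00 -4.44089210e-16
  1.33530153e+00 -1.50415467e+00]
2.8047441079548876 [0.4645, 0.132, 0.06] [ 2.25290136e-01  4.49527692e-02  2.14815249e+00 -4.44089210e-16
  9.48487398e-01 -1.00865764e+00]
```

```bash
python3 - <<'E'
from station import arm
from h import *
y=np.radians(-19.3)
S=np.array([.496,-.115]);fx=np.array([np.cos(y),np.sin(y)])
arm.goto(np.r_[S-.025*fx,.19],downq(y+np.pi))
arm.wait(.3)
s=arm.read_state();c=arm.capture("wrist");pickle.dump((s,c),open("w1.pkl","wb"))
print(s['t'],s['position'],s['force'],s['gripper_width'])
cv2.imwrite("pics/w1.png",cv2.resize(c["frame"],(800,600),interpolation=cv2.INTER_CUBIC)[:,:,::-1])
E
```

```text
2.425 [ 0.47243073 -0.10716485  0.18997727] [-0.75772848  0.0414944  -0.76369877] 0.08523895919633731
```

View pics/w1.png

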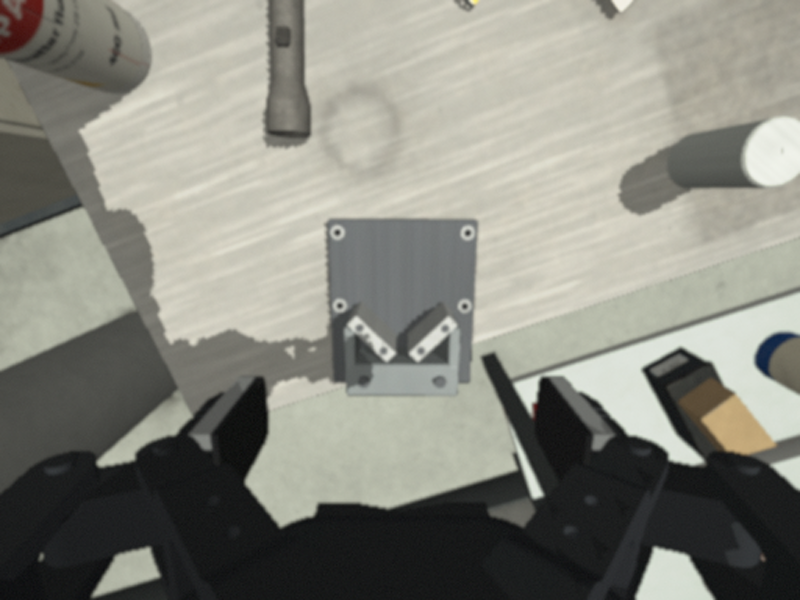

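The wrist view shows the fixture square-on. The plate spans (328,220) to (475,395), the V faces are at (372,340) and (433,340), and the bolts are at (337,232), (467,232), (340,306) and (464,306). Next I'll fit its pose.

```bash
cat >> h.py <<'E'
def wristpose(s,c):
    T=np.eye(4);T[:3,:3]=rot(s["tcp_rot"]);T[:3,3]=s["position"]; return T@c["T_tool_cam"]
E
python3 - <<'E'
from h import *
s,c=pickle.load(open("w1.pkl","rb"))
f=c["frame"][130:262,200:315];cv2.imwrite("pics/w1c.png",cv2.resize(f,None,fx=4.5,fy=4.5,interpolation=cv2.INTER_CUBIC)[:,:,::-1])
T=wristpose(s,c);W=cloud(c,T)
y=np.radians(-19.3);o=np.array([.496,-.115])
Q=(W[...,:2]-o)@np.array([[np.cos(y),-np.sin(y)],[np.sin(y),np.cos(y)]])
m=(W[...,2]>.049)&(W[...,2]<.062)&(abs(Q[...,0])<.1)&(abs(Q[...,1])<.07)
print("loc top",np.nanpercentile(Q[m],[0,2,50,98,100],axis=0),W[m][:,2].mean())
print("minrect",cv2.minAreaRect(Q[m].astype(np.float32)))
m=(abs(W[...,2]-.01)<.004)&(abs(Q[...,0])<.09)&(abs(Q[...,1])<.08)
print("plate",np.nanpercentile(Q[m],[0,1,50,99,100],axis=0),W[m][:,2].mean(),cv2.minAreaRect(Q[m].astype(np.float32)))
E
```

```text
loc top [[-0.00365014 -0.04162846]
 [ 0.00038886 -0.04000721]
 [ 0.03752917 -0.00033654]
 [ 0.05889903  0.04075912]
 [ 0.05961805  0.04233415]] 0.05249468358664584
minrect ((0.028027590364217758, 0.0003586411476135254), (0.08398155122995377, 0.06322908401489258), 89.88563537597656)
plate [[-0.06801096 -0.05755409]
 [-0.06703608 -0.05639252]
 [-0.02478872  0.00085072]
 [ 0.06134966  0.05738696]
 [ 0.06793596  0.05885507]] 0.010477472282819299 ((-3.0040740966796875e-05, 0.0004998110234737396), (0.11649899184703827, 0.1350838989019394), 89.51509094238281)
```

View pics/w1c.png

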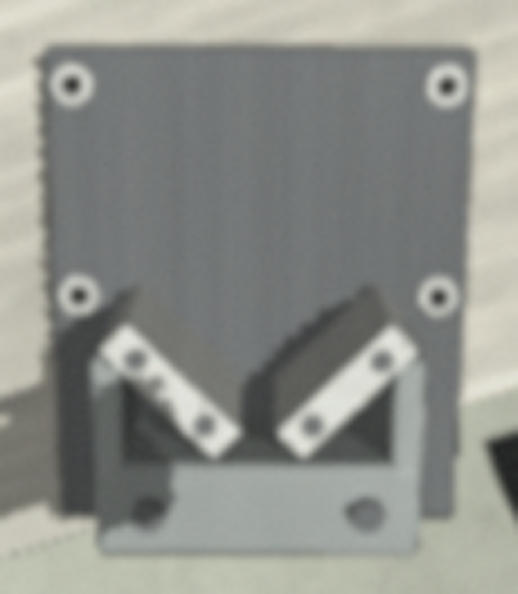

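```bash
python3 - <<'E'
from h import *
s,c=pickle.load(open("w1.pkl","rb"));T=wristpose(s,c)
def w(b,z): return px2plane(c["K"],T[:3,:3],T[:3,3],(np.array(b)+.5)/4.5-.5+[200,130],z)[:,:2]
B=w([(71,84),(447,86),(77,296),(437,298)],.0116);print(B)
d=(B[1]-B[0]);print(np.linalg.norm(d),np.degrees(np.arctan2(*d[::-1]))-90)
d=(B[3]-B[2]);print(np.linalg.norm(d),np.degrees(np.arctan2(*d[::-1]))-90)
for i in(0,1):
    d=(B[i+2]-B[i]);print(np.linalg.norm(d),np.degrees(np.arctan2(*d[::-1])))
y=np.radians(-19.4);fx=np.array([np.cos(y),np.sin(y)]);fy=np.array([-fx[1],fx[0]]);o=np.array([.496,-.115])
print("bolts mid y",[(p-o)@fy for p in ((B[0]+B[1])/2,(B[2]+B[3])/2)])
F=w([(220,460),(296,460),(100,352),(416,352),(126,325),(390,325),(240,435),(278,435)],.055)-o
print(np.c_[F@fx,F@fy].round(4))
P=w([(45,47),(473,48)],.01)-o;print(np.c_[P@fx,P@fy].round(4))
E
```

```text
[[ 0.42448022 -0.14184996]
 [ 0.45807581 -0.04757511]
 [ 0.47930397 -0.16162045]
 [ 0.51294437 -0.06737507]]
0.10008201733381217 -19.61393041756064
0.10006931944624556 -19.64376062133813
0.05827963662243275 -19.830274569257796
0.058331785205802865 -19.84256693830062
bolts mid y [np.float64(0.0009590807817553086), np.float64(0.0005149689016849377)]
[[ 0.0311 -0.0088]
 [ 0.031   0.0104]
 [ 0.0027 -0.0381]
 [ 0.0026  0.0396]
 [-0.0042 -0.0315]
 [-0.0043  0.033 ]
 [ 0.0244 -0.0037]
 [ 0.0243  0.0058]]
[[-0.0681 -0.0559]
 [-0.068   0.0577]]
```

```bash
cat >> h.py <<'E'
YAW=np.radians(-19.7);FX=np.array([np.cos(YAW),np.sin(YAW)]);FY=np.array([-FX[1],FX[0]])
SEAT=np.array([.4962,-.1144]);Q=downq(YAW+np.pi)
def fw(x,y): return SEAT+x*FX+y*FY
def ff(p): d=np.asarray(p)[:2]-SEAT; return np.array([d@FX,d@FY])
def fo(s): F=s["force"]; return np.array([F[:2]@FX,F[:2]@FY,F[2]])
E
python3 - <<'E'
from station import arm
from h import *
b=np.array([.4646,.132])
arm.goto(np.r_[b,.16],Q)
arm.move_straight(np.r_[b,.046],velocity=.15)
arm.wait(.2);s=arm.read_state();print(s['t'],s['position'],fo(s))
arm.grab();arm.wait(.2)
s=arm.read_state();print(s['t'],s['position'],fo(s),s['gripper_width'])
arm.move_straight(np.r_[b,.135],velocity=.12);arm.wait(.2)
s=arm.read_state();print(s['t'],s['position'],fo(s),s['torque'],s['gripper_width'])
c=arm.capture("wrist");pickle.dump((s,c),open("w2.pkl","wb"))
cv2.imwrite("pics/w2.png",cv2.resize(c["frame"],(800,600),interpolation=cv2.INTER_CUBIC)[:,:,::-1])
E
```

```text
4.5333 [0.46569682 0.13224296 0.04721519] [-0.72529596  0.42386677  0.24916809]
5.25 [0.46502163 0.1319352  0.0465521 ] [-1.3236965  -2.03465931  4.58515464] 0.036906401636817014
6.3417 [0.46378049 0.13181797 0.13386968] [ 0.14513567 -0.28178795 -2.03950751] [-0.02497171  0.00803241  0.03918382] 0.036995045920194224
```

View pics/w2.png

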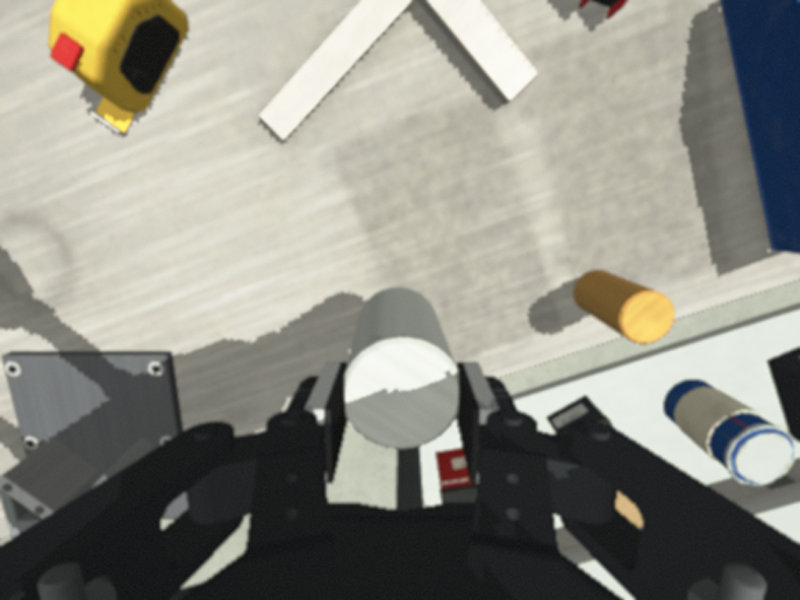

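The bar is held upright and central between the pads (400,390), and the brass bar at (625,305) hasn't moved. Next I'll carry it to the plate.

```bash
cat >> h.py <<'E'
def avg(arm,n=12,dt=.01):
    A=[];P=[]
    for _ in range(n): arm.wait(dt);s=arm.read_state();A.append(fo(s));P.append(np.r_[ff(s["position"]),s["position"][2]])
    return np.mean(A,0),np.std(A,0),np.mean(P,0),s["t"]
def show(l,a): print(l,"t%.2f F"%a[3],a[0].round(2),"sd",a[1].round(2),"P mm",(a[2]*1e3).round(2))
E
python3 - <<'E'
from station import arm
from h import *
p=fw(-.030,0)
arm.goto(np.r_[p,.135],Q)
arm.move_straight(np.r_[p,.066],velocity=.1);arm.wait(.2)
a=avg(arm);show("hover",a)
s=arm.read_state();f0=a[0][2]
z=.060
arm.move_straight(np.r_[p,z],velocity=.04);show("z60",avg(arm,6))
while z>.053:
    z-=.0007;arm.move_straight(np.r_[p,z],velocity=.02);b=avg(arm,6);show("%.4f"%z,b)
    if b[0][2]-f0>1.5: break
arm.wait(.2);show("touch",avg(arm))
c=arm.capture("wrist");pickle.dump((arm.read_state(),c),open("w3.pkl","wb"))
cv2.imwrite("pics/w3.png",cv2.resize(c["frame"],(800,600),interpolation=cv2.INTER_CUBIC)[:,:,::-1])
E
```

```text
hover t8.47 F [ 0.15  0.13 -2.62] sd [0.54 0.52 0.55] P mm [-2.932e+01  1.000e-02  6.677e+01]
z60 t8.82 F [-0.03  0.04 -2.74] sd [0.19 0.6  0.22] P mm [-30.46  -0.06  59.56]
0.0593 t9.12 F [-0.26  0.09 -2.97] sd [0.67 0.35 0.4 ] P mm [-29.96  -0.    59.31]
0.0586 t9.43 F [ 0.11 -0.16 -2.52] sd [0.44 0.41 0.68] P mm [-30.03   0.    58.58]
0.0579 t9.72 F [ 0.2   0.3  -2.44] sd [0.59 0.44 0.7 ] P mm [-30.05   0.    57.85]
0.0572 t10.03 F [-0.07  0.07 -2.96] sd [0.49 0.33 0.35] P mm [-30.06  -0.    57.15]
0.0565 t10.32 F [-0.23 -0.42 -1.15] sd [0.54 0.52 0.44] P mm [-2.979e+01  1.000e-02  5.669e+01]
0.0558 t10.62 F [-0.52 -0.34  5.22] sd [0.22 0.4  0.75] P mm [-29.22  -0.    56.59]
touch t10.93 F [-0.76 -0.84  5.64] sd [0.64 0.63 0.35] P mm [-29.22  -0.    56.58]
```

View pics/w3.png

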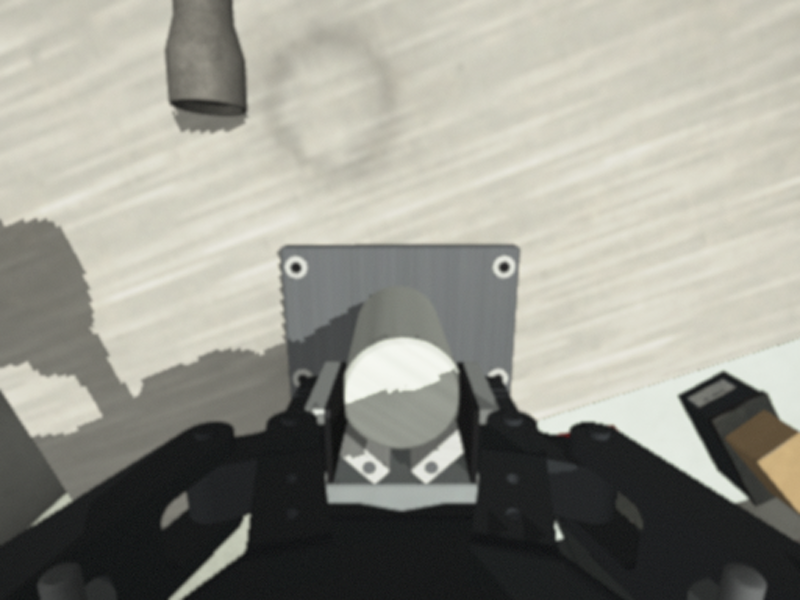

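```bash
python3 - <<'E'
from station import arm
from h import *
p=fw(-.030,0)
arm.gripper_open();arm.wait(.3)
a=avg(arm,20);show("open",a)
arm.move_straight(np.r_[p,.0572],velocity=.02);arm.wait(.2);show("open2",avg(arm,20))
s=arm.read_state();c=arm.capture("wrist");pickle.dump((s,c),open("w4.pkl","wb"))
cv2.imwrite("pics/w4.png",cv2.resize(c["frame"],(800,600),interpolation=cv2.INTER_CUBIC)[:,:,::-1])
W=cloud(c,wristpose(s,c));m=(abs(W[...,2]-.09)<.004)&(np.hypot(*(W[...,:2]-p).transpose(2,0,1))<.03)
q=cv2.minEnclosingCircle(W[m][:,:2].astype(np.float32));print(m.sum(),ff(q[0]),q[1],W[m][:,2].mean(),W[m][:,2].std())
E
```

```text
open t11.97 F [-0.01  0.14 -0.1 ] sd [0.54 0.59 0.55] P mm [-29.98  -0.    55.81]
open2 t12.59 F [ 0.16 -0.03  0.05] sd [0.27 0.56 0.51] P mm [-30.02  -0.    57.18]
4363 [-0.02890377 -0.0009384 ] 0.02042851597070694 0.09008680515761155 0.0008508072493878365
```

View pics/w4.png

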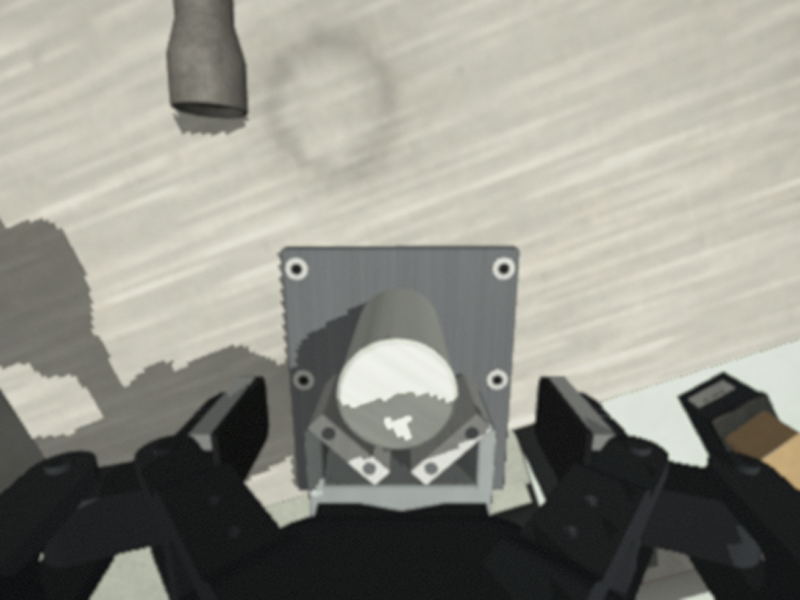

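After opening, the bar stands upright at fixture x −28.9, y −0.9 mm. It is centred at (397,395) against the bolt midline at column 400, and clear of both faces. Opening nudged it about 1 mm, so a gripped press could be spoilt on release. I'll push with the closed fingers from behind instead, low down and with the tips leading slightly, and then back straight off.

```bash
cat >> h.py <<'E'
_r=R.from_rotvec(-np.radians(5)*np.r_[FY,0])*R.from_matrix(rot(Q)); _q=_r.as_quat(); QT=np.array([_q[3],*_q[:3]])
E
python3 - <<'E'
from station import arm
from h import *
for x in(-.085,-.031): 
  q=arm.inverse_kinematics(np.r_[fw(x,0),.03],QT);print(q)
arm.move_straight(np.r_[fw(-.03,0),.15],velocity=.2)
arm.grab()
arm.goto(np.r_[fw(-.082,-.0005),.13],QT)
arm.move_straight(np.r_[fw(-.082,-.0005),.032],velocity=.12)
arm.wait(.3);a=avg(arm,20);show("tare",a)
s=arm.read_state();print(s["gripper_width"])
c=arm.capture("wrist");pickle.dump((s,c),open("w5.pkl","wb"))
cv2.imwrite("pics/w5.png",cv2.resize(c["frame"],(800,600),interpolation=cv2.INTER_CUBIC)[:,:,::-1])
c=arm.capture("scene");cv2.imwrite("pics/s5.png",cv2.resize(c["frame"][90:250,200:400],(800,640))[20:620,:,::-1])
E
```

```text
[-0.25504814 -0.08597121  2.34616627 -0.01083064  0.79450241 -1.47476215]
[-0.26579029  0.02159601  2.24266907 -0.00956208  0.79034823 -1.48632456]
tare t15.81 F [ 0.19  0.07 -0.12] sd [0.48 0.62 0.57] P mm [-81.7   -0.47  32.42]
0.00027862684428482936
```

View pics/w5.png

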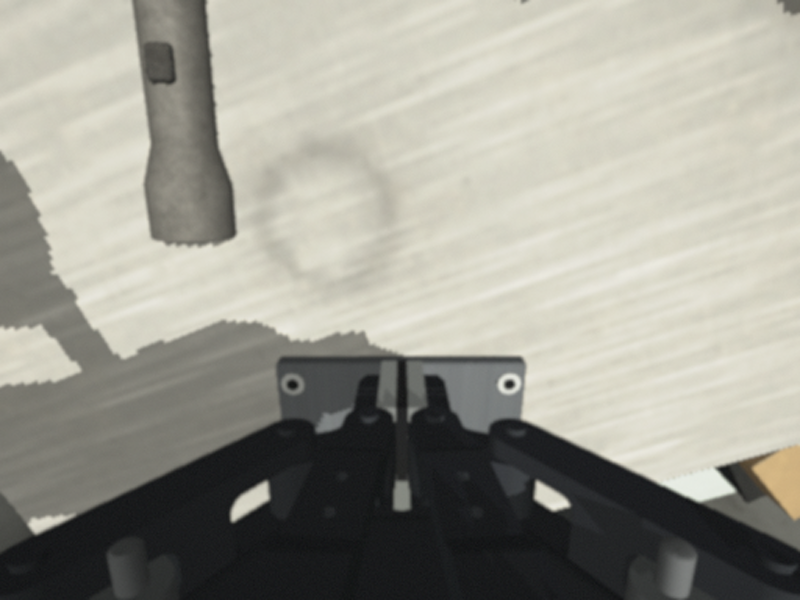

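View pics/s5.png

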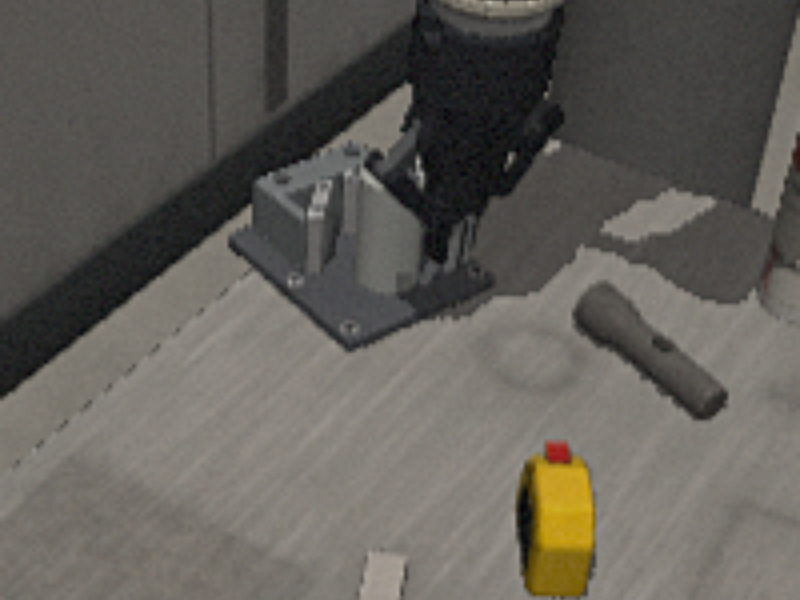

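```bash
cat > push.py <<'E'
from station import arm
from h import *
y=-.0005;Z=.031
def mv(x,v): arm.move_straight(np.r_[fw(x,y),Z],ori=QT,velocity=v)
mv(-.062,.05);mv(-.056,.015);show("a",avg(arm,8))
x=-.039;mv(x,.02);show("b",avg(arm,10))
while x<-.024:
    x+=.0005;mv(x,.01);a=avg(arm,5)
    if -a[0][0]>1.7: 
        a=avg(arm,8)
        if -a[0][0]>1.7: break
show("contact x=%.4f"%x,avg(arm,15))
s=arm.read_state();c=arm.capture("wrist");pickle.dump((s,c),open("w6.pkl","wb"))
cv2.imwrite("pics/w6.png",cv2.resize(c["frame"],(800,600),interpolation=cv2.INTER_CUBIC)[:,:,::-1])
c=arm.capture("scene");cv2.imwrite("pics/s6.png",cv2.resize(c["frame"][90:250,200:400],(800,640))[20:620,:,::-1])
E
python3 push.py
```

```text
a t17.07 F [ 0.4  -0.23  0.08] sd [0.39 0.58 0.53] P mm [-55.92  -0.49  31.04]
b t18.16 F [-0.01  0.16 -0.22] sd [0.45 0.39 0.44] P mm [-38.86  -0.49  31.09]
contact x=-0.0295 t23.89 F [-2.39  0.7   0.88] sd [0.52 0.61 0.44] P mm [-29.82  -0.46  30.89]
```

View pics/s6.png

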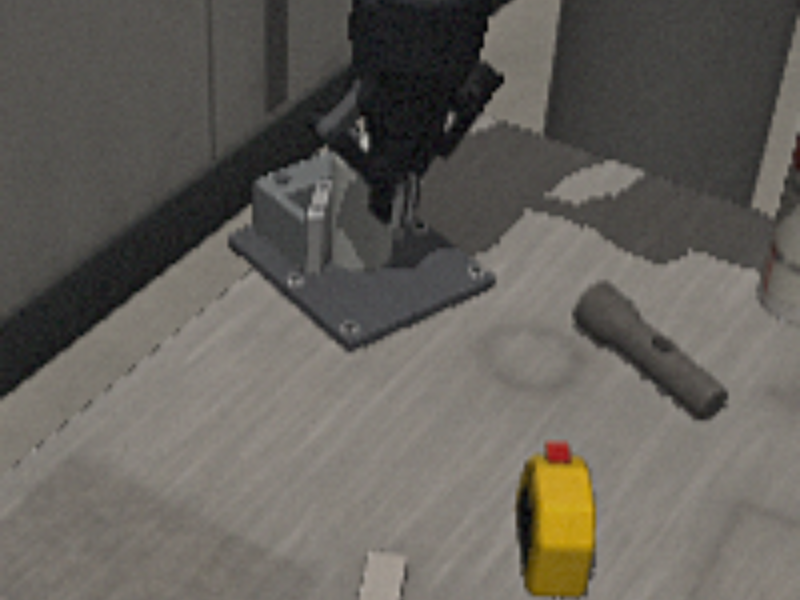

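The bar is in the V with light contact at 2.4 N. The sideways force of +0.7 N means the right face carries more. Next I'll ramp up to 10 N while nulling it.

```bash
cat > press.py <<'E'
from station import arm
from h import *
x,y,Z=-.0295,-.0005,.031
tare=np.array([.1,.03,0])
def mv(v=.01): arm.move_straight(np.r_[fw(x,y),Z],ori=QT,velocity=v)
for i in range(30):
    a=avg(arm,14,.008);F=a[0]-tare
    print("t%.2f"%a[3],"x%.2f y%.2f"%(x*1e3,y*1e3),F.round(2),(a[2]*1e3).round(2))
    if F[0]<-9.3 and abs(F[1])<.35: break
    if abs(F[1])>.25: y+=float(np.clip(F[1]*.00010,-.0002,.0002))
    e=10+F[0]
    if e>.6: x+=min(.0004,e*.00010)
    elif e<-.6: x-=.0001
    mv()
    if a[3]>38: break
np.save("xy.npy",[x,y])
E
python3 press.py
```

```text
t24.11 x-29.50 y-0.50 [-3.14  0.69  1.2 ] [-29.8   -0.46  30.89]
t24.48 x-29.10 y-0.43 [-3.69  1.74  0.92] [-29.43  -0.37  30.84]
t24.84 x-28.70 y-0.26 [-4.04  1.84  0.93] [-28.99  -0.22  30.84]
t25.21 x-28.30 y-0.07 [-5.57  1.13  1.86] [-28.94  -0.17  30.8 ]
t25.57 x-27.90 y0.04 [-6.64  0.63  2.86] [-28.94  -0.16  30.71]
t25.94 x-27.56 y0.10 [-7.29  0.58  3.32] [-28.93  -0.16  30.64]
t26.31 x-27.29 y0.16 [-7.94  0.03  3.63] [-28.92  -0.17  30.54]
t26.68 x-27.09 y0.16 [-8.14  0.18  3.76] [-28.92  -0.2   30.44]
t27.04 x-26.90 y0.16 [-8.46 -0.16  4.06] [-28.92  -0.2   30.39]
t27.41 x-26.75 y0.16 [-8.84  0.17  4.42] [-28.92  -0.21  30.34]
t27.77 x-26.63 y0.16 [-9.24  0.21  4.16] [-28.92  -0.23  30.28]
t28.14 x-26.55 y0.16 [-9.19  0.    4.41] [-28.91  -0.22  30.28]
t28.51 x-26.47 y0.16 [-9.78  0.26  4.68] [-28.91  -0.23  30.27]
```

```bash
cat > hold.py <<'E'
from station import arm
from h import *
x,y=np.load("xy.npy");Z=.031
tare=np.array([.1,.03,0]);good=0
def mv(v=.008): arm.move_straight(np.r_[fw(x,y),Z],ori=QT,velocity=v)
for i in range(26):
    a=avg(arm,14,.008);F=a[0]-tare
    print("t%.2f"%a[3],"x%.2f y%.2f z%.2f"%(x*1e3,y*1e3,Z*1e3),F.round(2),(a[2]*1e3).round(2))
    ok=abs(F[0]+10)<.6 and abs(F[1])<.4
    if ok and F[2]<2.2: break
    if F[2]>2.2: Z+=.0001
    if abs(F[1])>.25: y+=float(np.clip(F[1]*.00008,-.0001,.0001))
    e=10+F[0]
    if abs(e)>.4: x+=float(np.clip(e*.00010,-.0003,.0002))
    mv()
    if a[3]>37: break
for k in range(4): arm.wait(.3);show("hold",avg(arm,20,.008))
np.save("xy.npy",[x,y,Z])
E
python3 hold.py
```

```text
t28.62 x-26.47 y0.16 z31.00 [-9.67  0.25  4.58] [-28.91  -0.23  30.27]
t28.99 x-26.47 y0.18 z31.10 [-9.45  0.27  3.75] [-28.92  -0.22  30.29]
t29.36 x-26.42 y0.20 z31.20 [-9.05 -0.17  3.89] [-28.93  -0.23  30.3 ]
t29.73 x-26.32 y0.20 z31.30 [-8.91  0.3   3.4 ] [-28.94  -0.22  30.31]
t30.09 x-26.21 y0.23 z31.40 [-9.05 -0.09  2.78] [-28.93  -0.22  30.34]
t30.46 x-26.12 y0.23 z31.50 [-8.97  0.24  2.47] [-28.94  -0.22  30.36]
t30.82 x-26.02 y0.23 z31.60 [-8.85  0.03  2.03] [-28.94  -0.23  30.36]
t31.19 x-25.90 y0.23 z31.60 [-9.51  0.06  2.79] [-28.94  -0.23  30.36]
t31.56 x-25.85 y0.23 z31.70 [-9.38  0.16  2.38] [-28.94  -0.22  30.38]
t31.93 x-25.79 y0.23 z31.80 [-8.98  0.03  1.77] [-28.94  -0.22  30.4 ]
t32.29 x-25.69 y0.23 z31.80 [-9.32  0.12  1.99] [-28.94  -0.23  30.39]
t32.66 x-25.62 y0.23 z31.80 [-9.83  0.16  2.3 ] [-28.93  -0.23  30.4 ]
t33.02 x-25.62 y0.23 z31.90 [-9.23  0.24  1.53] [-28.93  -0.23  30.42]
t33.39 x-25.54 y0.23 z31.90 [-9.51  0.18  1.95] [-28.93  -0.23  30.42]
hold t33.86 F [-9.41  0.18  1.91] sd [0.46 0.43 0.47] P mm [-28.93  -0.23  30.42]
hold t34.33 F [-9.43  0.13  1.84] sd [0.46 0.44 0.38] P mm [-28.93  -0.23  30.42]
hold t34.79 F [-9.36  0.38  1.82] sd [0.46 0.68 0.56] P mm [-28.94  -0.23  30.41]
hold t35.26 F [-9.21  0.2   2.04] sd [0.33 0.51 0.48] P mm [-28.94  -0.23  30.42]
```

```bash
python3 - <<'E'
from station import arm
from h import *
x,y,Z=np.load("xy.npy")
arm.move_straight(np.r_[fw(x+.00015,y+.00002),Z],ori=QT,velocity=.008)
for k in range(3): arm.wait(.25);a=avg(arm,25,.008);show("hold",a)
arm.move_straight(np.r_[fw(-.0293,-.00023),.0305],ori=QT,velocity=.006);show("unload",avg(arm,12))
arm.move_straight(np.r_[fw(-.06,-.00023),.0305],ori=QT,velocity=.03)
s=arm.read_state();print(s['t'],fo(s))
arm.move_straight(np.r_[fw(-.075,-.00023),.15],ori=QT,velocity=.15)
arm.goto(np.r_[fw(-.03,0),.19],Q);arm.wait(.3)
s=arm.read_state();c=arm.capture("wrist");pickle.dump((s,c),open("w7.pkl","wb"))
cv2.imwrite("pics/w7.png",cv2.resize(c["frame"][120:270,180:340],(800,750))[150:750,:,::-1])
W=cloud(c,wristpose(s,c));m=(abs(W[...,2]-.09)<.005)&(np.hypot(*(W[...,:2]-SEAT).transpose(2,0,1))<.035)
q=cv2.minEnclosingCircle(W[m][:,:2].astype(np.float32));print(m.sum(),ff(q[0])*1e3,q[1],W[m][:,2].mean(),W[m][:,2].std(),ff(W[m].mean(0))*1e3)
t=arm.capture("top");pickle.dump(t,open("t7.pkl","wb"))
c=arm.capture("scene");pickle.dump(c,open("s7.pkl","wb"));cv2.imwrite("pics/s7.png",cv2.resize(c["frame"][100:280,150:350],(800,720))[:600,:,::-1])
print(arm.read_state()['t'])
E
```

```text
hold t35.97 F [-10.07   0.07   2.25] sd [0.54 0.41 0.32] P mm [-28.93  -0.22  30.41]
hold t36.42 F [-9.94  0.11  2.61] sd [0.54 0.39 0.61] P mm [-28.93  -0.22  30.4 ]
hold t36.88 F [-9.8   0.14  2.34] sd [0.53 0.48 0.56] P mm [-28.93  -0.23  30.41]
unload t37.83 F [-2.55  0.54 -1.39] sd [0.36 0.53 0.43] P mm [-29.   -0.3  30.6]
39.0083 [-0.59746402  0.03660279  0.20433662]
997 [-0.24117058 -0.05485411] 0.020327236503362656 0.09007540652292409 0.0010433227767298035 [-4.52941762 -0.19161091]
40.7667
```

View pics/w7.png

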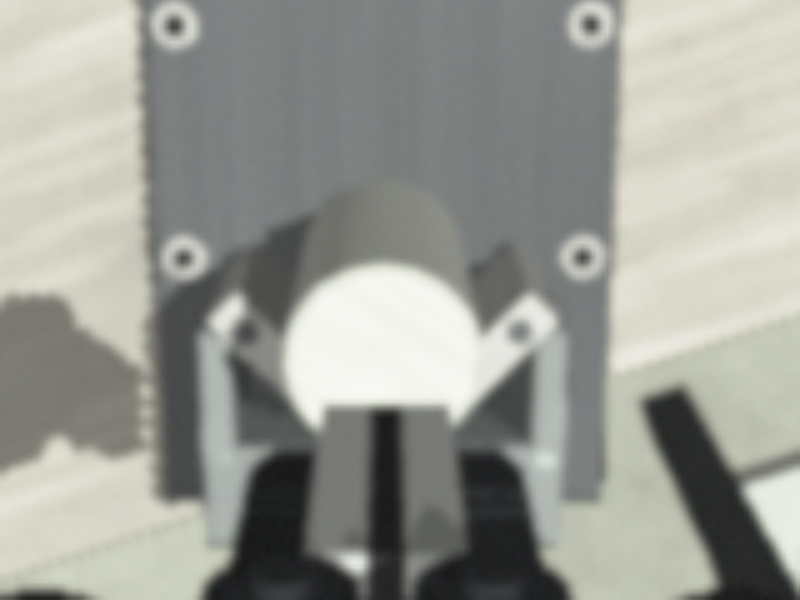

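View pics/s7.png

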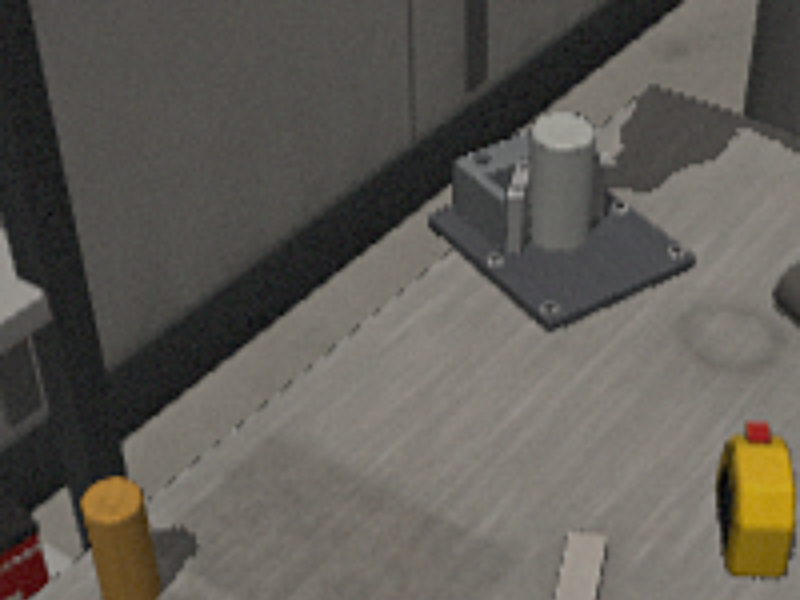

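The bar stands upright in the V touching both faces, at (382,350) in the wrist crop. Its measured top centre is within 0.3 mm of the seat, the gripper is clear, and the brass bar is still in place.

```bash
python3 - <<'E'
from station import arm
from h import *
S=cloud(pickle.load(open("s7.pkl","rb")))
for c,z in((SEAT,.09),((.5095,.2575),.07)):
    m=(abs(S[...,2]-z)<.006)&(np.hypot(*(S[...,:2]-np.array(c)).transpose(2,0,1))<.035)
    q=cv2.minEnclosingCircle(S[m][:,:2].astype(np.float32));print(q,ff(q[0])*1e3)
arm.hand_in();print(arm.read_state()['t'])
E
```

```text
((0.49490171670913696, -0.11404522508382797), 0.021213293075561523) [-1.34188842 -0.10363501]
((0.5094366669654846, 0.2579497694969177), 0.0158762838691473) [-113.05540971  355.01835802]
the job is handed in; nothing more can be done
the job is handed in; nothing more can be done
```

The aluminium bar is home in the V, upright and let go, and the job is handed in at about 41 s on the clock.

**What I did:** I stood the bar on the plate about 29 mm in front of the seat, clear of both faces, and released it. I then slid it in with the closed fingers from behind, low down. While raising the force, I adjusted the sideways position to keep the load even. At the end I backed straight off.

**Press:** the last 1.4 s or so held 9.8–10.1 N with about 0.1 N sideways. Before that it sat at 9–9.8 N for several seconds. Face forces can't be read directly, but a 10 N push shared evenly puts about 6–7 N on each face. Sideways force peaked at 1.8 N for a moment during run-in, while the push was still only about 4 N.

**Last checks:**
- **Seating:** the bar stopped dead against both faces. Afterwards the wrist camera put its top centre 0.24 mm short of the seat and 0.05 mm to the side, at 90.1 mm height as expected.
- **Disagreement:** the scene camera read it 1.3 mm short of the seat. That is within the 2 mm calibration, and its fit of the bar's radius was 1.2 mm too large.
- **Brass bar:** its position reads the same as at the start, within 0.4 mm.

**Small deviations:**
- Opening the gripper on the plate shifted the bar about 1 mm, which is why I pushed with closed fingers instead of keeping hold of it.
- While easing off, friction from the fingers pulled up on the bar with about 1.4 N. That is less than its weight, and I saw no movement.

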